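# Post two failed parts through the sprung flap of the reject box

## Task

The drive is repaired; its failed motor capacitor (the black can) and its seized fan (the small black square one) must not be fitted again. Post them one after the other, in either order, through the mouth in the sloping front of the red reject box: each time keep the sprung flap held open with the fingers until the part has dropped to rest inside, then let the flap spring fully shut before you post the next. Leave everything else on the bench where it is.

Things in the scene. Friction and masses are not known exactly. Their poses are not given: they have to be found in the camera images.
- reject_box: Red sheet-steel box fixed to the bench, 200 mm deep (x), 220 wide (y), 279 high; origin at the centre of its underside. Its front looks along its own -x: upright to 200 mm, then a sheet sloping 34 degrees from level up to the flat top, which starts 15 mm behind the origin. Walls 4 mm; hollow, empty, closed but for the mouth; floor 12 mm above the bench.
- mouth (a point): Centre of the outer rim of the mouth (axes as the box). The mouth is a rectangle, 150 mm along the box's y by 66 mm up the slope, with an aluminium collar (walls 5 mm) standing 26 mm out from the sloping sheet; this point is in the rim's plane. Inward the mouth runs square to the sheet, along (0.559, 0, -0.829) in box axes, 34 degrees from vertical: parts must go in tilted so.
- flap (a joint): Angle of the steel flap behind the mouth: 0 shut, grows as pushed inward, stop at 1.45 rad. 84 mm long, hinged 15 mm above the upper edge of the mouth, 31 mm in from the rim. A spring shuts it, 2.3 N at the free edge when shut, 5 N fully open. A part let go too early is pushed back out, or stays pinched between flap and lower edge and must be pushed on from behind.
- capacitor_centre (a point): Centre of the failed motor capacitor, 44 mm above its underside: upright black can of 55 mm diameter and 88 mm height, with two metal studs on top to 102 mm; 0.24 kg. Its z axis points to the studs. It stands on the bench.
- fan_centre (a point): Centre of the body of the seized fan, 11 mm above the bench: black square frame 60 x 60 mm, 22 mm high, lying flat, sides along its x and y axes, a thin red lead at one side; 0.07 kg.
- red_driver: Bystander: red screwdriver, 190 x 24 mm, lying along its x axis; origin under its middle.
- black_tape: Bystander: roll of black tape, 59 mm diameter, 18 mm high; origin at the centre of its underside.
- heat_sink: Bystander: black finned heatsink, 40 x 60 x 27 mm; origin at the centre of its underside.
Not all that is in view belongs to the job. Leave any blue look-alike of the part that bears capacitor_centre alone.

How it is judged:
By the outcome, as a careful person would: the job done as asked, in the order asked, and still so for the second after the job is handed in, with the robot touching nothing.
It also fails if it takes over 72 s, if anything falls off the work surface, if the arm or the gripper's body presses on something with over 40 N, if the wrist force passes 120 N, or if a joint passes its speed limit or range.

## Robot

A 7-joint arm with a two-finger parallel gripper is mounted at the origin on a cart in front of the work surface, level with it; the furniture and walls round the work are solid. World frame = base frame: x ahead of the robot, y to its left, z up, the work surface at z = 0. Lengths are in m, angles in rad, forces in N, time in s.
With the tool pointing down it reaches from about 0.4 to 0.85 m from the base axis. Payload 4.5 kg.
Tool frame: the origin (TCP) lies midway between the tips of the shut fingers; the grasp point (between the pads) lies 19 mm behind it (arm.pinch_z is the distance from the TCP to the grasp point, in m); z points along the fingers, y is the line along which they close (so a half turn about z gives the same grasp; the last joint's range is limited). The gripper opens to 85 mm and grips with 20 to 120 N. Pads are 22 mm wide; open, the fingers measure 114 mm over their backs; the gripper's body (76 mm by 85 mm) begins 54 mm behind the grasp point. The pads swing forward as they close: fully open they stand 13 mm farther back than shut.
Start: joints at [1.333, 0.689, -0.195, 1.565, 0.157, 0.902, -0.215], TCP at [0.168, -0.602, 0.231] pointing down, gripper open.
Joint ranges: [-3.01, 3.01], [-0.46, 2.08], [-1.47, 1.51], [0.13, 2.56], [-1, 4.14], [0.04, 2.09], [-2.66, 2.66]. Speed limits (rad/s): [2.57, 2.57, 3.14, 3.14, 3.14, 3.14, 3.14].

## Interface

Orientations are given as a 3x3 rotation matrix whose columns are the frame's x, y, z axes.
In Python, from bench import arm gives the robot as it stands. The module is installed in compiled form; this text tells all that it offers. Calls block until the motion is done:
- arm.goto(position, orientation): joint-space move of the TCP to a pose.
- arm.move_linear(position, speed=0.15, ori=None): straight line of the TCP; ori=None keeps the orientation; speed is the mean speed in m/s.
- arm.move_joints(angles): joint-space move.
- arm.gripper_to(opening, strength=None): finger opening in m; strength is the grip in N (None keeps the last); returns when the fingers have stopped.
- arm.sleep(seconds).
- arm.ik(position, orientation): joint angles nearest the present ones, or None.
- arm.camera(name): name is "scene" or "side" or "wrist"; returns a dict with "pixels" (400x640x3 uint8, red, green, blue), "depth" (400x640 float32, m along the optical axis (not along the pixel's ray), 0 where there is no reading), "mtx" (3x3 intrinsics, pixels), "rvec" (rotation vector, rad) and "tvec" (3), from world to camera coordinates, as OpenCV has them. Camera axes: x right, y down, z forward; pixel columns grow to the right and rows downward; lengths in m; the calibration is good to about 2 mm. A picture is of the moment at which its call begins.
A pose or a line that the arm cannot do raises arm.Unreachable and nothing moves.
- arm.close_job(): hands the job in; it is judged then, once.
Readings, each from a call of its own:
- arm.read_clock(): time.
- arm.read_joint_pos(): joint angles.
- arm.read_joint_vel(): joint speeds.
- arm.read_joint_torque(): joint torques, N m.
- arm.read_ee_pos(): TCP position.
- arm.read_orientation(): TCP orientation.
- arm.read_force(): force on the tool from outside, world axes, zero at the start.
- arm.read_wrist_torque(): the same for the moment, N m.
- arm.read_gripper_width(): finger opening in m.
- arm.read_gripper_force(): force on a finger pad.
Only numpy, scipy, OpenCV 4.12 (cv2) and the standard library are available. Lean on these libraries where they do the work, as an engineer would, in place of code of your own. Each camera call takes 0.05 s, during which the arm holds its last target. There are 200 camera calls.

## Working session

There is one attempt and no reset: what is moved stays moved. The work goes in short steps, each a Python script; the robot and the scene stay as the last script left them, time stands still between calls to the robot, and variables do not carry over. Pictures are saved under pics/ and viewed, at most 10 in all, crops included, and the job is handed in when it is done.

```bash
mkdir -p pics; ls
cat > h.py <<'E'
import numpy as np, cv2
from bench import arm
def cam(n):
    c=arm.camera(n); R=cv2.Rodrigues(np.array(c['rvec'],float))[0]; t=np.array(c['tvec'],float).ravel()
    d=c['depth']; K=np.array(c['mtx']); v,u=np.mgrid[:400,:640]
    P=np.stack([(u-K[0,2])/K[0,0]*d,(v-K[1,2])/K[1,1]*d,d],-1)
    W=(P-t)@R   # R^T (P-t)
    W[d==0]=np.nan
    c['W']=W;c['R']=R;c['t']=t;c['K']=K
    return c
def save(c,f,roi=None,s=1):
    im=c['pixels'][:,:,::-1]
    if roi: im=im[roi[1]:roi[3],roi[0]:roi[2]]
    cv2.imwrite('pics/'+f,cv2.resize(im,None,fx=s,fy=s))
E
python3 - <<'E'
from h import *
for n in ('scene','side'):
    c=cam(n); save(c,n+'.png'); np.savez(n+'.npz',W=c['W'],p=c['pixels'],R=c['R'],t=c['t'],K=c['K'])
    print(n,-c['R'].T@c['t'],c['R'][2])
print(arm.read_clock(),arm.pinch_z,arm.read_orientation())
E
```

```text
pics
scene [0.08536708 0.45233295 0.92983504] [ 0.44041544 -0.4903697  -0.75204507]
side [-0.1334249  -0.56021481  0.62200217] [ 0.66865963  0.5661768  -0.48201465]
0.1 0.0187 [[ 9.63267004e-01  2.68544891e-01 -5.66331840e-04]
 [ 2.68545456e-01 -9.63265770e-01  1.54745181e-03]
 [-1.29967798e-04 -1.64269511e-03 -9.99998642e-01]]
```

View pics/scene.png

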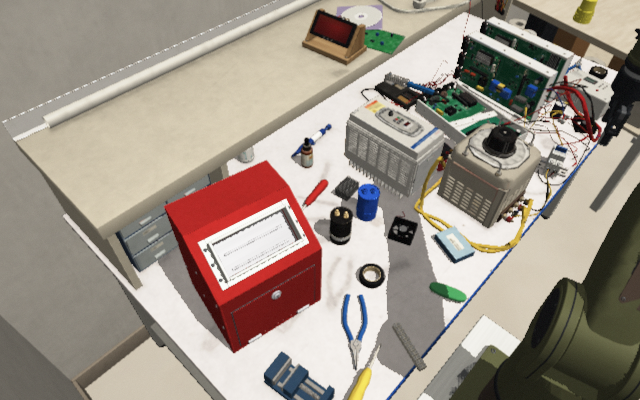

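View pics/side.png

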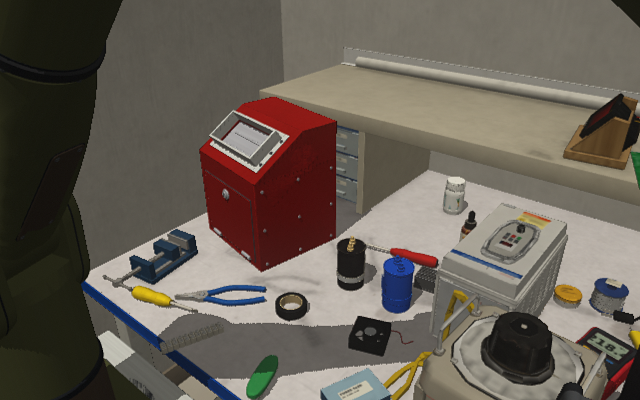

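Candidates. For the capacitor: black can at scene (341,226) / side (351,265), and the blue look-alike at (368,203), which is rejected. For the fan: black square with red lead at scene (403,230) / side (370,337). Tape roll (372,275) and heatsink (346,188) are also rejected. Next I'll measure.

```bash
cat > m.py <<'E'
from h import *
S=dict(np.load('scene.npz')); D=dict(np.load('side.npz'))
def pr(name,a): print(name,np.round(a,4).tolist())
for nm,c in (('scene',S),('side',D)):
    W=c['W'];p=c['p'].astype(int);z=W[...,2]
    hsv=cv2.cvtColor(c['p'],cv2.COLOR_RGB2HSV)
    bp=np.nanmedian(z[(abs(z)<.02)]);print(nm,'bench z',bp)
    dark=(p.max(2)<75)
    def near(uv,r): 
        m=np.zeros(z.shape,bool); m[uv[1]-r:uv[1]+r,uv[0]-r:uv[0]+r]=1; return m
    cc=(341,226) if nm=='scene' else (351,265); ff=(403,230) if nm=='scene' else (370,337)
    bb=(368,203) if nm=='scene' else (398,285); hs=(346,188) if nm=='scene' else (427,278)
    m=near(cc,40)&dark&(z>.01)&(z<.12); 
    n,l,_,_=cv2.connectedComponentsWithStats(m.astype(np.uint8)); m=l==l[cc[1]-0,cc[0]] if l[cc[1],cc[0]] else m
    q=W[near(cc,36)&(z>.08)&(z<.094)&dark]; r=cv2.minEnclosingCircle(q[:,:2].astype(np.float32)*1000) ; print('cap top',r,len(q),q[:,2].mean())
    q=W[m&(z>.015)&(z<.08)][:,:2]
    from scipy.optimize import least_squares
    f=least_squares(lambda x:np.hypot(*(q-x).T)-.0275,q.mean(0)+.02*c['R'][2,:2],loss='soft_l1',f_scale=.002);pr('cap side fit',f.x);print(len(q),f.cost)
    m2=near(bb,45)&(hsv[...,0]>100)&(hsv[...,0]<130)&(hsv[...,1]>120)&(z>.015)&(z<.085)
    q=W[m2][:,:2]; f=least_squares(lambda x:np.hypot(*(q-x).T)-.0275,q.mean(0)+.02*c['R'][2,:2],loss='soft_l1',f_scale=.002);pr('blue fit',f.x);print(len(q),f.cost)
    m=near(ff,30)&(z>.016)&(z<.03); q=W[m]; r=cv2.minAreaRect(q[:,:2].astype(np.float32)*1000);print('fan',r,len(q),q[:,2].mean())
    # red lead
    red=near(ff,60)&(hsv[...,1]>100)&((hsv[...,0]<8)|(hsv[...,0]>172))&(z<.03); pr('lead',W[red].mean(0)); print(red.sum())
    # box: red pixels
    red=(hsv[...,1]>120)&((hsv[...,0]<8)|(hsv[...,0]>172))
    n,l,st,_=cv2.connectedComponentsWithStats(red.astype(np.uint8)); k=1+st[1:,4].argmax(); q=W[l==k]; q=q[~np.isnan(q[:,0])]
    top=q[q[:,2]>.272]; print('box top rect',cv2.minAreaRect(top[:,:2].astype(np.float32)*1000),top[:,2].mean())
    low=q[(q[:,2]>.03)&(q[:,2]<.19)]
    print('box low rect',cv2.minAreaRect(low[:,:2].astype(np.float32)*1000))
    # vertical faces RANSAC-ish
    rng=np.random.default_rng(0); P=low[:,:2]
    for _ in range(2):
        best=0
        for i in range(400):
            a,b=P[rng.integers(len(P),size=2)]; d=b-a; L=np.hypot(*d)
            if L<.05: continue
            nn=np.array([-d[1],d[0]])/L; s=abs((P-a)@nn)<.0025
            if s.sum()>best: best=s.sum();bs=s
        mu=P[bs].mean(0); v=np.linalg.svd(P[bs]-mu,full_matrices=False)[2]
        s=(P[bs]-mu)@v[0];print('face',best,np.degrees(np.arctan2(v[0,1],v[0,0])),mu+v[0]*s.min(),mu+v[0]*s.max()); P=P[~bs]
    # collar rim: light pixels in z .2-.32 near box
    g=(p.min(2)>130)&(z>.2)&(z<.33)&(np.hypot(W[...,0]-np.nanmean(q[:,0]),W[...,1]-np.nanmean(q[:,1]))<.2)
    G=W[g];pr('collar mean',G.mean(0));pr('mn',G.min(0));pr('mx',G.max(0))
    # everything: other objects height
E
python3 m.py
```

```text
scene bench z -0.0003678274377558952
cap top ((518.5694580078125, -119.09312438964844), 52.74146270751953) 245 0.08506425540202465
cap side fit [0.5224, -0.0962]
258 0.00014009119292057978
blue fit [0.523, -0.1999]
435 0.002082842218680359
fan ((453.3636474609375, -230.5857391357422), (113.31044006347656, 140.8723907470703), 31.5684814453125) 279 0.020482362651204674
lead [0.4384, -0.2936, 0.0132]
8
box top rect ((605.0633544921875, 144.918701171875), (218.3718719482422, 100.1544418334961), 78.46282958984375) 0.27736873234296705
box low rect ((511.4368896484375, 215.10595703125), (295.42547607421875, 149.31549072265625), 36.04352951049805)
face 3782 78.40459440458216 [0.43346375 0.06864842] [0.47739004 0.28272774]
face 721 168.3550304926892 [0.67484687 0.2418734 ] [0.48008288 0.28201204]
collar mean [0.513, 0.1677, 0.2396]
mn [0.4379, 0.0286, 0.2001]
mx [0.6665, 0.2611, 0.2829]
side bench z -0.00027216084795056303
cap top ((520.0782470703125, -96.26630401611328), 29.011577606201172) 347 0.08548773766555434
cap side fit [0.5217, -0.0933]
561 0.0003313019221953244
blue fit [0.5224, -0.1975]
969 0.0015887557698339876
fan ((437.358154296875, -205.65139770507812), (114.03250122070312, 61.70855712890625), 17.999961853027344) 603 0.020201935314723283
lead [0.4508, -0.2569, 0.0018]
23
box top rect ((605.3092651367188, 142.68214416503906), (223.71212768554688, 97.86536407470703), 77.64550018310547) 0.2771321799875432
box low rect ((489.7202453613281, 116.9522476196289), (154.10052490234375, 297.0355224609375), 30.66242027282715)
face 5105 168.3052530266034 [0.62998979 0.02652143] [0.43135711 0.06763729]
face 2979 -101.56542177063915 [0.47597497 0.28244729] [0.43131266 0.06420085]
collar mean [0.5069, 0.1614, 0.2384]
mn [0.4515, 0.0649, 0.2126]
mx [0.5655, 0.2583, 0.2814]
```

Run:
```python
from h import *
for n,b in (('scene',(320,170,440,290)),('side',(320,220,440,360))):
    c=np.load(n+'.npz'); im=c['p'][b[1]:b[3],b[0]:b[2],::-1]
    cv2.imwrite(f'pics/crop_{n}.png',cv2.resize(im,(400,480)))
cv2.imwrite('pics/crop.png',np.hstack([cv2.imread('pics/crop_scene.png'),cv2.imread('pics/crop_side.png')]))
```

```text
(no output)
```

View pics/crop.png

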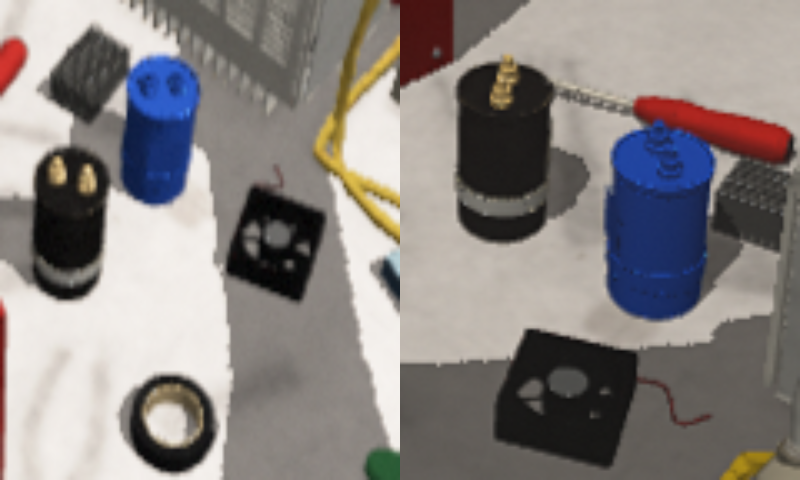

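The crop confirms both picks: the black can with two gold studs and a grey band, at scene crop (70,225) and side crop (505,150), and the square fan with a red lead at (275,240) and (570,400). Next I'll measure the collar and fan more precisely.

```bash
cat >> h.py <<'E'
YAW=np.radians(-11.65)
BX=np.array([np.cos(YAW),np.sin(YAW),0]);BY=np.array([-np.sin(YAW),np.cos(YAW),0]);BZ=np.array([0,0,1.])
B0=np.array([.5525,.1542,0]); RB=np.stack([BX,BY,BZ],1)
IN=RB@np.array([.559,0,-.829]); UP=RB@np.array([.829,0,.559])
E
python3 - <<'E'
from h import *
for n in ('scene','side'):
    c=np.load(n+'.npz');W=c['W'];p=c['p'].astype(int)
    L=(W-B0)@RB   # box frame
    a=L@np.array([.829,0,.559]); o=L@np.array([-.559,0,.829])
    x=L[...,0]
    s0=(-.0425*.829+.2395*.559); o0=.0425*.559+.2395*.829
    a=a-s0;o=o-o0
    sl=(abs(L[...,1])<.11)&(x>-.1)&(x<.015)&(abs(o)<.01)&(L[...,2]>.2)&(p[...,0]>p[...,1]+60); print(n,'slope sheet o:',np.median(o[sl]),sl.sum())
    rim=(o>.015)&(o<.035)&(abs(L[...,1])<.12)&(abs(a)<.08); print('rim o pct',np.percentile(o[rim],[10,50,90]))
    rr=rim&(o>np.percentile(o[rim],60)-.003)
    print('rim y',np.percentile(L[...,1][rr],[.5,1,99,99.5]),'a',np.percentile(a[rr],[.5,1,99,99.5]))
    q=np.stack([a[rr],L[...,1][rr]],1).astype(np.float32)*1000; print(cv2.minAreaRect(q),len(q))
    # fan by colour on plane z=.022
    f=(403,230) if n=='scene' else (370,337)
    m=np.zeros(p.shape[:2],np.uint8); r=30; sub=p[f[1]-r:f[1]+r,f[0]-r:f[0]+r]; m[f[1]-r:f[1]+r,f[0]-r:f[0]+r]=(sub.max(2)<60)
    _,l,st,_=cv2.connectedComponentsWithStats(m); k=1+st[1:,4].argmax(); m=(l==k)&(W[...,2]>.017)
    q=W[m][:,:2].astype(np.float32)*1000; print('fan',cv2.minAreaRect(q),len(q), cv2.boxPoints(cv2.minAreaRect(q)).round().tolist())
    red=(p[...,0]>p[...,1]*1.6)&(p[...,0]>40)&(abs(W[...,0]-.44)<.12)&(abs(W[...,1]+.21)<.09)&(W[...,2]<.04)
    for u in np.argwhere(red)[:30]: print(u[::-1],W[tuple(u)].round(3))
D=np.radians
def tool(yaxis,z): 
    x=np.cross(yaxis,z); return np.stack([x,yaxis,z],1)
mouth=B0+RB@np.array([-.057,0,.261])
for sg in (1,-1):
  for d in(-.12,.068): print(sg,d,arm.ik(mouth+IN*d,tool(sg*BY,IN)))
E
```

```text
scene slope sheet o: -0.0023044347832609086 3368
rim o pct [0.02000551 0.02311695 0.02514847]
rim y [-0.07917886 -0.07880923  0.08055881  0.08063658] a [-0.03676172 -0.03668251  0.03852416  0.03854743]
((0.9272804260253906, 0.534393310546875), (75.47078704833984, 160.6392822265625), 0.012953412719070911) 681
fan ((414.61212158203125, -212.02967834472656), (58.99059295654297, 60.72702407836914), 20.9610652923584) 179 [[376.0, -194.0], [398.0, -251.0], [453.0, -230.0], [431.0, -173.0]]
side slope sheet o: -0.0018258215350809154 1540
rim o pct [0.01684318 0.0224811  0.02493227]
rim y [-0.0816865  -0.08147717  0.07989598  0.08066831] a [-0.03802258 -0.03798492  0.03773494  0.03782013]
((0.04154205322265625, -0.8890914916992188), (163.6263885498047, 76.16460418701172), 89.98223876953125) 451
fan ((413.8448181152344, -213.6578826904297), (63.86886978149414, 60.3378791809082), 18.986303329467773) 489 [[374.0, -196.0], [393.0, -253.0], [454.0, -232.0], [434.0, -175.0]]
[393 331] [ 0.452 -0.236  0.006]
[395 331] [ 0.454 -0.239  0.007]
[396 331] [ 0.458 -0.239  0.003]
[398 332] [ 0.458 -0.243 
[... 217 characters left out ...]
 0.457 -0.269 -0.001]
[412 341] [ 0.455 -0.272  0.002]
[402 342] [ 0.444 -0.259  0.   ]
[408 342] [ 0.451 -0.267  0.   ]
[409 342] [ 0.451 -0.269  0.002]
[410 342] [ 0.454 -0.269 -0.   ]
[404 343] [ 0.443 -0.264  0.002]
[405 343] [ 0.445 -0.264  0.001]
[406 343] [ 0.446 -0.266  0.002]
[407 343] [ 0.448 -0.267  0.   ]
1 -0.12 [ 0.06644495  0.36955636 -1.24739828  2.22147543  1.16506275  1.05193216
 -0.52899454]
1 0.068 [ 0.08472036  0.88287466 -1.25426425  2.26583336  1.65642744  1.31648238
 -0.78569262]
-1 -0.12 [ 0.06644495  0.36955636 -1.24739828  2.22147543  1.16506275  1.05193216
  2.61259811]
-1 0.068 [-0.75909012  0.60533941  0.21655371  2.30724921  2.12010306  0.34721595
  1.81908397]
```

```bash
cat >> h.py <<'E'
MOUTH=B0+RB@np.array([-.057,0,.261])
def tool(yaxis,z):
    yaxis=np.array(yaxis,float);z=np.array(z,float); return np.stack([np.cross(yaxis,z),yaxis,z],1)
DN=np.array([0,0,-1.])
def hd(deg): return np.array([np.cos(np.radians(deg)),np.sin(np.radians(deg)),0])
CAP=np.array([.522,-.095,0]); FAN=np.array([.414,-.2128,0]); FY=20.
def mp(s,d): return MOUTH+UP*s+IN*d
E
python3 - <<'E'
from h import *
np.set_printoptions(precision=2,suppress=True)
q0=arm.read_joint_pos()
D=np.load('side.npz');S=np.load('scene.npz')
for u in ((395,252),(385,250),(375,248),(370,246),(367,245)): print('driver',u,D['W'][u[1],u[0]])
m=(abs(S['W'][...,0]-.522)<.1)&(abs(S['W'][...,1]+.095)<.075)&(S['W'][...,2]>.004); pts=S['W'][m]; far=pts[np.hypot(pts[:,0]-.522,pts[:,1]+.095)>.034]; print('near cap',len(far)); print(far[::max(1,len(far)//12)])
for h in range(-180,180,30):
    print(h,arm.ik(CAP+[0,0,.054],tool(hd(h),DN)),arm.ik(CAP+[0,0,.25],tool(hd(h),DN)))
e1=hd(FY)
for s in (1,-1): print('fan',s,arm.ik(FAN-e1*.012+[0,0,.003],tool(-s*hd(FY+90),DN)),arm.ik(FAN-e1*.012+[0,0,.2],tool(-s*hd(FY+90),DN)))
E
```

```text
driver (395, 252) [ 0.65 -0.12  0.02]
driver (385, 250) [ 0.65 -0.09  0.01]
driver (375, 248) [ 0.65 -0.07  0.  ]
driver (370, 246) [ 0.64 -0.06  0.01]
driver (367, 245) [ 0.64 -0.05  0.01]
near cap 12
[[ 0.62 -0.16  0.  ]
 [ 0.61 -0.17  0.  ]
 [ 0.6  -0.17  0.  ]
 [ 0.52 -0.17  0.05]
 [ 0.51 -0.17  0.05]
 [ 0.56 -0.08  0.  ]
 [ 0.46 -0.14  0.  ]
 [ 0.46 -0.11  0.  ]
 [ 0.49 -0.08  0.  ]
 [ 0.45 -0.12  0.01]
 [ 0.46 -0.07  0.  ]
 [ 0.46 -0.03  0.  ]]
-180 [-0.08  0.88  0.29  1.99 -0.68  0.36 -2.39] [-0.22  0.59  0.52  1.85 -0.39  0.81 -2.64]
-150 [-0.01  0.87  0.18  1.99 -0.44  0.32 -2.09] [-0.06  0.55  0.25  1.84 -0.18  0.77 -2.33]
-120 [ 0.04  0.86  0.09  1.98 -0.22  0.31 -1.78] [ 0.04  0.54  0.08  1.84 -0.06  0.77 -1.94]
-90 [ 0.09  0.86  0.01  1.98 -0.02  0.3  -1.46] [ 0.14  0.54 -0.08  1.83  0.06  0.78 -1.54]
-60 [ 0.14  0.85 -0.07  1.98  0.18  0.31 -1.13] [ 0.24  0.54 -0.23  1.83  0.17  0.79 -1.12]
-30 [ 0.19  0.86 -0.16  1.98  0.38  0.34 -0.8 ] [ 0.33  0.56 -0.38  1.82  0.27  0.82 -0.71]
0 [ 0.25  0.86 -0.26  1.97  0.57  0.38 -0.46] [ 0.42  0.58 -0.53  1.82  0.38  0.85 -0.29]
30 [ 0.32  0.88 -0.38  1.97  0.74  0.44 -0.1 ] [ 0.51  0.61 -0.68  1.81  0.48  0.89  0.13]
60 [ 0.4   0.9  -0.52  1.97  0.9   0.52  0.28] [ 0.59  0.65 -0.83  1.81  0.58  0.95  0.55]
90 [ 0.48  0.94 -0.66  1.96  1.01  0.62  0.7 ] [ 0.65  0.69 -0.96  1.81  0.67  1.01  0.99]
120 [ 0.73  1.2  -1.26  1.95  1.32  1.16  0.99] [ 0.76  0.82 -1.25  1.8   0.85  1.18  1.33]
150 [-0.18  0.93  0.48  2.   -0.96  0.46 -2.63] [ 0.76  0.82 -1.25  1.8   0.85  1.18  1.85]
fan 1 [ 0.51  0.94 -0.19  2.2   1.45  0.16 -2.27] [ 0.5   0.53 -0.16  2.09  0.16  0.53 -1.  ]
fan -1 [ 0.51  0.94 -0.19  2.2   1.45  0.16  0.87] [ 1.1   0.82 -1.26  2.06  0.95  1.02  1.27]
```

Run:
```python
from h import *
np.set_printoptions(precision=3,suppress=True)
arm.gripper_to(.085,40)
T=tool(BY,DN)
arm.goto(CAP+[0,0,.18],T)
arm.move_linear(CAP+[0,0,.054],.15)
print(arm.read_ee_pos(),arm.read_force(),arm.read_clock())
arm.gripper_to(.04,90); print(arm.read_gripper_width(),arm.read_gripper_force())
arm.move_linear(CAP+[0,0,.30],.2)
print(arm.read_ee_pos(),arm.read_force(),arm.read_clock(),arm.read_gripper_width(),arm.read_joint_pos())
M=tool(BY,IN)
print(arm.ik(mp(0,-.14),M),arm.ik(mp(0,.068),M))
c=cam('side');save(c,'lift.png')
```

```text
[ 0.523 -0.095  0.055] [-0.159  1.081  0.652] 3.525
0.053191396120677185 93.218754529953
[ 0.521 -0.095  0.299] [-0.    -0.155 -3.282] 5.3083 0.05330510835490073 [ 0.628  0.6   -0.895  1.74   0.527  1.065  0.919]
[-0.131  0.227 -0.926  2.209  1.045  0.887 -0.392] [-0.596  0.589 -0.04   2.299  1.922  0.478 -1.121]
```

View pics/lift.png

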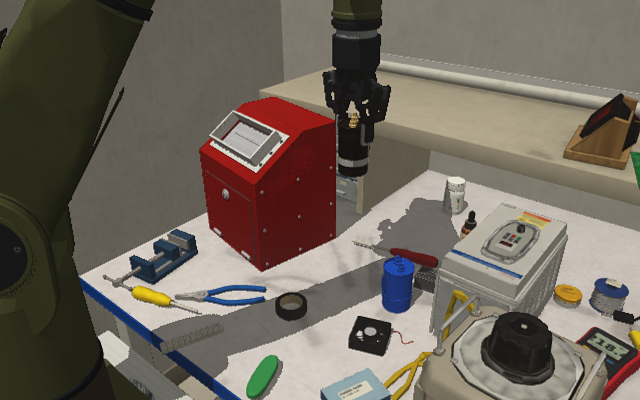

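The image shows the can held near its top at (350,150), with the studs between the fingers and nothing else moved. Next is the pre-mouth pose.

Run:
```python
from h import *
np.set_printoptions(precision=3,suppress=True)
M=tool(BY,IN)
arm.move_linear(CAP+[0,0,.40],.25)
arm.goto(mp(0,-.14),M)
print(arm.read_ee_pos()-mp(0,-.14),arm.read_clock(),arm.read_joint_pos(),arm.read_force())
c=cam('side');save(c,'pre.png',(160,20,400,200),3.3)
c=cam('scene');W=c['W']; L=(W-mp(0,0))@np.stack([UP,BY,IN],1)
p=c['pixels'].astype(int)
for nm in('side','scene'):
    c=cam(nm);L=(c['W']-mp(0,0))@np.stack([UP,BY,IN],1);p=c['pixels']
    m=(L[...,2]<-.03)&(L[...,2]>-.093)&(abs(L[...,0])<.06)&(abs(L[...,1])<.06)
    q=L[m]; from scipy.optimize import least_squares
    for lo,hi in((-.093,-.075),(-.07,-.05)):
        k=q[(q[:,2]>lo)&(q[:,2]<hi)]
        v=(c['R'][2]@np.stack([UP,BY],1)); f=least_squares(lambda x:np.hypot(*(k[:,:2]-x).T)-.0275,k[:,:2].mean(0)+.02*v/np.hypot(*v),loss='soft_l1',f_scale=.002); print(nm,lo,f.x,len(k),f.cost/len(k))
    print('tip d',np.percentile(q[:,2],99))
```

```text
[ 0.    -0.001 -0.001] 7.1917 [-0.083  0.242 -0.991  2.208  1.055  0.912 -0.406] [-0.153 -1.303 -2.948]
side -0.093 [-0.002  0.001] 96 4.920071495894485e-07<stdin>:16: RuntimeWarning: Mean of empty slice.
  ret = um.true_divide(
Traceback (most recent call last):
ValueError: Initial guess is outside of provided bounds
```

View pics/pre.png

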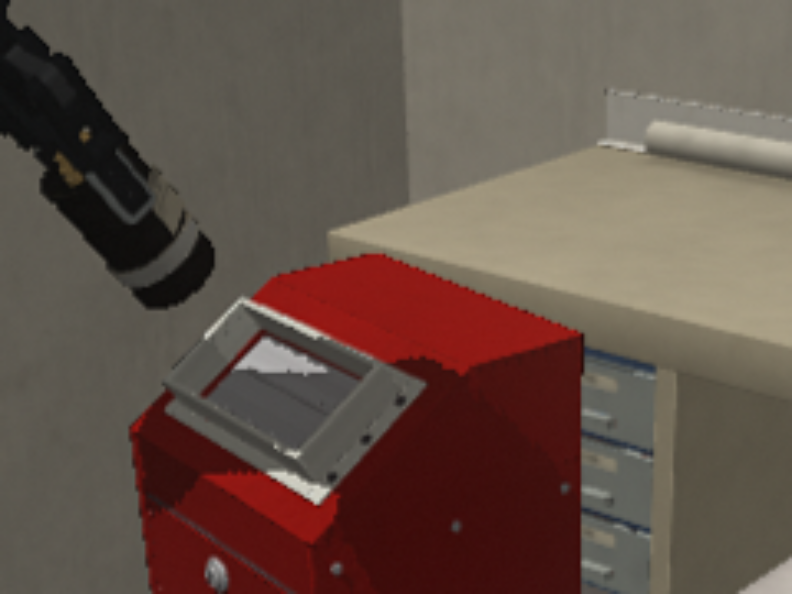

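The can is tilted along the mouth axis, with its tip at crop (180,290) and the collar at (295,395). It measures 2 mm low, so I'll shift it 2 mm upslope and insert.

Run:
```python
from h import *
np.set_printoptions(precision=3,suppress=True)
for d,v in ((-.07,.15),(-.045,.05),(-.02,.06),(.02,.06),(.045,.06),(.068,.06)):
    arm.move_linear(mp(.002,d),v)
    f=arm.read_force(); F=[f@UP,f@BY,f@IN]
    print(d,np.array(F),arm.read_ee_pos()-mp(.002,d),arm.read_gripper_width(),arm.read_clock())
    if np.linalg.norm(f)>30: print('STOP');break
c=cam('side');save(c,'ins.png',(160,20,400,200),3.3)
```

```text
-0.07 [-1.223  0.416  1.753] [-0.  0.  0.] 0.05307632197420445 7.9583
-0.045 [-1.899 -0.241  2.035] [-0.  0. -0.] 0.05334483779404385 8.6083
-0.02 [-2.164 -0.988 -5.105] [-0.  0.  0.] 0.052955838375286446 9.175
0.02 [-7.503  1.384 -2.979] [-0.002  0.001 -0.001] 0.053087305234619506 9.9917
0.045 [-6.571  0.642  0.829] [-0.002  0.001 -0.002] 0.05288711425735918 10.5583
0.068 [-6.923 -0.386  5.92 ] [-0.001  0.    -0.001] 0.052802418258511084 11.0917
```

View pics/ins.png

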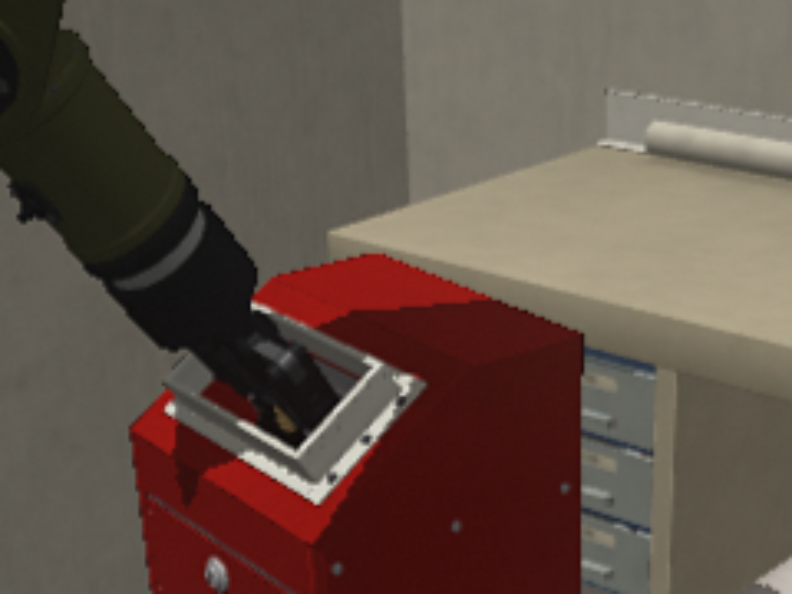

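The can is fully through the mouth (crop 290,420) with low forces. I'll release it while the fingers stay in to hold the flap.

Run:
```python
from h import *
np.set_printoptions(precision=3,suppress=True)
arm.gripper_to(.072)
f=arm.read_force();print(np.array([f@UP,f@BY,f@IN]),arm.read_clock())
arm.move_linear(mp(.016,.068),.06)
arm.sleep(.8)
f=arm.read_force();print(np.array([f@UP,f@BY,f@IN]),arm.read_clock())
c=cam('scene');save(c,'rel.png',(160,130,360,280),4)
```

```text
[ 0.893 -1.912 -7.874] 11.4667
[-6.163 -1.064 -5.309] 12.65
```

View pics/rel.png

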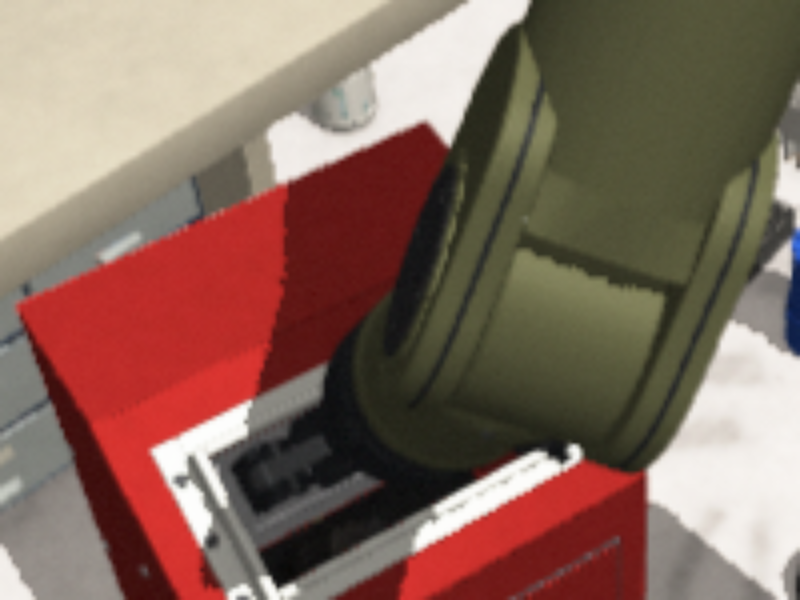

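The flap is held open by the fingers and no can is visible in the mouth (crop 330,520). Next I'll withdraw and check that the flap has shut.

Run:
```python
from h import *
np.set_printoptions(precision=3,suppress=True)
arm.move_linear(mp(.004,.06),.08)
arm.move_linear(mp(.0,-.14),.15)
def flapd(n):
    c=cam(n);L=(c['W']-mp(0,0))@np.stack([UP,BY,IN],1)
    m=(abs(L[...,0])<.027)&(abs(L[...,1])<.068)&(L[...,2]>-.02)&(L[...,2]<.2)
    q=L[m]; print(n,len(q),'depth pct',np.percentile(q[:,2],[5,50,95]))
    return c
e1=hd(FY); T=tool(-hd(FY+90),DN)
arm.gripper_to(.085,60)
arm.goto(FAN-e1*.013+[0,0,.2],T)
flapd('side');c=flapd('scene')
print(arm.read_clock(),arm.read_joint_pos(),arm.ik(FAN-e1*.013+[0,0,.001],T),arm.ik(FAN-e1*.013+[0,0,.08],T))
save(c,'after1.png',(170,120,470,320),2.6)
w=cam('wrist');p=w['pixels'].astype(int);W=w['W']
m=((p.max(2)<70)&(W[...,2]>.012)&(W[...,2]<.03)&(np.hypot(W[...,0]-.414,W[...,1]+.213)<.06)).astype(np.uint8)
_,l,st,_=cv2.connectedComponentsWithStats(m);k=1+st[1:,4].argmax();r=cv2.minAreaRect(W[l==k][:,:2].astype(np.float32)*1000);print('fan wrist',r,st[k])
```

```text
side 703 depth pct [0.03  0.032 0.034]
scene 2101 depth pct [0.03  0.033 0.036]
16.5167 [ 0.737  0.566 -0.532  2.08   0.489  0.617 -1.351] [ 0.644  0.962 -0.406  2.191  1.484  0.331 -2.299] [ 0.562  0.773 -0.269  2.181  0.747  0.277 -1.582]
fan wrist ((416.46624755859375, -212.73892211914062), (58.52378463745117, 58.88641357421875), 20.37063980102539) [ 300  138   52   51 1099]
```

View pics/after1.png

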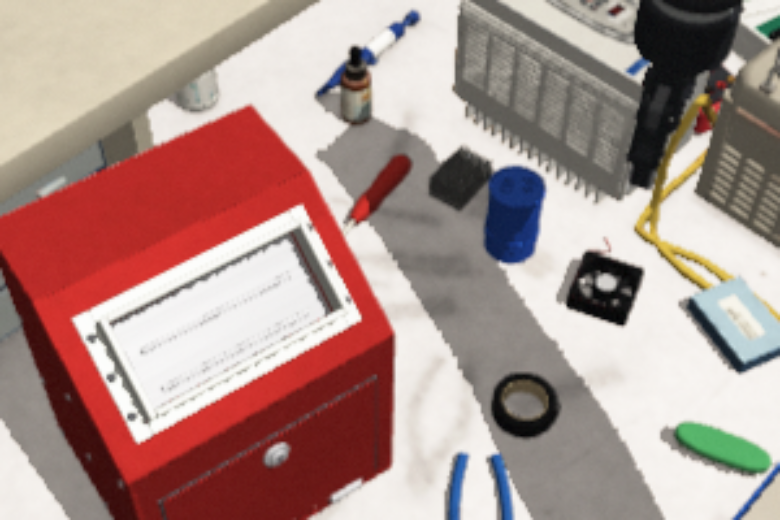

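The flap is shut flat (depth 32 mm, crop 215,320), the can is inside, and the fan at (605,287) is undisturbed. Now the fan grasp.

```bash
sed -i 's/FAN=np.array(\[.414,-.2128,0\]); FY=20./FAN=np.array([.4155,-.2128,0]); FY=20.3/' h.py
python3 - <<'E'
from h import *
np.set_printoptions(precision=3,suppress=True)
e1=hd(FY); T=tool(-hd(FY+90),DN); g=FAN-e1*.013
arm.move_linear(g+[0,0,.06],.12,T)
arm.move_linear(g+[0,0,.001],.05)
print(arm.read_ee_pos()-g,arm.read_force())
arm.gripper_to(.05,60); print(arm.read_gripper_width(),arm.read_gripper_force())
arm.move_linear(g+[0,0,.06],.06)
arm.move_linear(g+[0,0,.30],.2)
print(arm.read_gripper_width(),arm.read_clock())
arm.goto(mp(.013,-.14),tool(BY,IN))
print(arm.read_ee_pos()-mp(.013,-.14),arm.read_clock(),arm.read_joint_pos())
c=cam('side');save(c,'pre2.png',(160,20,400,200),3.3)
for nm in('side','scene'):
    c=cam(nm);L=(c['W']-mp(0,0))@np.stack([UP,BY,IN],1);p=c['pixels'].max(2)
    m=(L[...,2]<-.10)&(L[...,2]>-.18)&(abs(L[...,0])<.07)&(abs(L[...,1])<.07)
    q=L[m];print(nm,len(q));print(np.percentile(q,[1,50,99],axis=0))
    q2=q[(q[:,0]<-.008)]; print(np.percentile(q2,[1,5,50,95,99],axis=0))
E
```

```text
Traceback (most recent call last):
bench.Unreachable: the arm cannot follow that straight line within its joint ranges
```

Run:
```python
from h import *
np.set_printoptions(precision=2,suppress=True)
e1=hd(FY); T=tool(-hd(FY+90),DN); g=FAN-e1*.013
print(arm.read_ee_pos()-g,arm.read_joint_pos())
for z in(.06,.045,.03,.015,.001): print(z,arm.ik(g+[0,0,z],T))
# tilted tools
z=.001
for t in(-20,-10,10,20):
    zz=np.cos(np.radians(t))*DN+np.sin(np.radians(t))*e1; print(t,[arm.ik(g+[0,0,h],tool(-hd(FY+90),zz)) for h in(.06,.003)])
T2=tool(hd(FY+90),DN)
print('flip',arm.ik(FAN-e1*.013+[0,0,.06],T2),arm.ik(FAN-e1*.013+[0,0,.001],T2))
for s in (1,-1):  # close along e1, fingers offset to +e2
    print('A',s,[arm.ik(FAN+hd(FY+90)*.013+[0,0,h],tool(s*e1,DN)) for h in(.06,.001)])
```

```text
[ 0.   -0.    0.06] [ 0.52  0.81 -0.2   2.19  0.76  0.21 -1.59]
0.06 [ 0.52  0.81 -0.2   2.19  0.76  0.21 -1.59]
0.045 [ 0.49  0.84 -0.15  2.19  0.79  0.16 -1.61]
0.03 [ 0.46  0.87 -0.1   2.2   0.81  0.11 -1.63]
0.015 [ 0.43  0.91 -0.05  2.2   0.84  0.05 -1.66]
0.001 [ 0.51  0.94 -0.19  2.19  1.46  0.16 -2.28]
-20 [array([ 0.44,  0.9 , -0.33,  1.95,  0.66,  0.76, -1.6 ]), array([ 0.37,  1.  , -0.21,  1.95,  0.66,  0.62, -1.61])]
-10 [array([ 0.48,  0.84, -0.27,  2.07,  0.69,  0.49, -1.59]), array([ 0.4 ,  0.95, -0.15,  2.08,  0.73,  0.34, -1.63])]
10 [array([ 1.08,  1.03, -1.04,  2.27,  1.57,  0.71, -2.31]), array([ 1.08,  1.18, -1.04,  2.27,  1.75,  0.8 , -2.42])]
20 [array([ 1.26,  1.18, -1.25,  2.36,  1.79,  0.82, -2.4 ]), array([ 1.26,  1.35, -1.25,  2.36,  1.92,  0.95, -2.42])]
flip [ 0.52  0.81 -0.2   2.19  0.76  0.21 -1.59] [ 0.64  0.96 -0.41  2.19  1.47  0.33  0.86]
A 1 [array([ 0.66,  0.85, -0.5 ,  2.18,  1.14,  0.41, -0.44]), array([ 0.51,  0.94, -0.25,  2.19,  1.48,  0.2 , -0.76])]
A -1 [array([ 0.36,  0.81, -0.01,  2.19,  0.05,  0.14, -2.49]), array([ 0.47,  0.94, -0.19,  2.2 ,  1.48,  0.16,  2.38])]
```

Run:
```python
from h import *
np.set_printoptions(precision=2,suppress=True)
e1=hd(FY); T=tool(-hd(FY+90),DN); g=FAN-e1*.013
t=np.radians(8); zz=np.cos(t)*DN+np.sin(t)*e1
arm.move_linear(g+[0,0,.13],.15)
arm.goto(g+[0,0,.13],tool(-hd(FY+90),zz)); print(arm.read_joint_pos())
arm.goto(g+[0,0,.07],T); print(arm.read_joint_pos())
print(arm.ik(g+[0,0,.03],T),arm.ik(g+[0,0,.001],T))
try:
    arm.move_linear(g+[0,0,.001],.05); print('down',arm.read_ee_pos()-g,arm.read_force())
except arm.Unreachable as e: print(e)
print(arm.read_clock())
```

```text
[ 0.72  0.67 -0.39  2.23  0.69  0.23 -1.47]
[ 0.53  0.79 -0.23  2.18  0.73  0.24 -1.56]
[ 0.45  0.87 -0.1   2.2   0.8   0.11 -1.62] [ 0.51  0.94 -0.19  2.19  1.46  0.16 -2.28]
the arm cannot follow that straight line within its joint ranges
19.1583
```

Run:
```python
from h import *
np.set_printoptions(precision=2,suppress=True)
e1=hd(FY); T=tool(-hd(FY+90),DN); g=FAN-e1*.013
t=np.radians(10); zz=np.cos(t)*DN+np.sin(t)*e1
print(arm.ik(g+[0,0,.07],tool(-hd(FY+90),zz)))
arm.goto(g+[0,0,.07],tool(-hd(FY+90),zz)); print(arm.read_joint_pos())
arm.goto(g+[0,0,.06],T); print(arm.read_joint_pos())
print(arm.ik(g+[0,0,.03],T),arm.ik(g+[0,0,.001],T))
try:
    arm.move_linear(g+[0,0,.001],.05); print('down',arm.read_ee_pos()-g,arm.read_force())
except arm.Unreachable as e: print(e)
print(arm.read_clock())
```

```text
[ 1.08  1.   -1.04  2.27  1.53  0.7  -2.28]
[ 1.08  1.   -1.04  2.27  1.53  0.7  -2.28]
[ 0.94  0.99 -0.96  2.16  1.31  0.79 -2.14]
[ 0.93  1.05 -0.92  2.17  1.4   0.78 -2.21] [ 0.91  1.1  -0.88  2.17  1.49  0.76 -2.28]
down [ 0. -0.  0.] [-0.03 -0.26 -0.08]
21.6167
```

Run:
```python
from h import *
np.set_printoptions(precision=3,suppress=True)
e1=hd(FY); T=tool(-hd(FY+90),DN); g=FAN-e1*.013
arm.gripper_to(.05,60); print(arm.read_gripper_width(),arm.read_gripper_force(),arm.read_force())
arm.move_linear(g+[0,0,.06],.08)
arm.move_linear(g+[0,0,.25],.15)
print(arm.read_gripper_width(),arm.read_clock(),arm.read_joint_pos())
print(arm.ik(mp(.013,-.14),tool(BY,IN)))
arm.goto(mp(.013,-.14),tool(BY,IN))
print(arm.read_ee_pos()-mp(.013,-.14),arm.read_clock(),arm.read_joint_pos())
c=cam('side');save(c,'pre2.png',(160,20,400,200),3.3)
for nm in('side','scene'):
    c=cam(nm);L=(c['W']-mp(0,0))@np.stack([UP,BY,IN],1)
    m=(L[...,2]<-.10)&(L[...,2]>-.18)&(abs(L[...,0])<.07)&(abs(L[...,1])<.07)
    q=L[m];print(nm,len(q))
    if len(q)>20: print(np.percentile(q,[1,50,99],axis=0)); q2=q[q[:,0]<-.003]; print(len(q2)); len(q2)>20 and print(np.percentile(q2,[1,50,99],axis=0))
```

```text
0.05863362773860424 64.74681258201599 [-1.354  0.14   5.461]
0.058865896569095244 24.2833 [ 1.12   0.707 -1.234  1.999  0.792  1.035 -1.714]
[ 0.105  0.314 -1.247  2.175  1.092  1.032 -0.42 ]
[ 0.    -0.001 -0.001] 25.8333 [ 0.106  0.315 -1.245  2.175  1.092  1.032 -0.421]
side 987
[[-0.032 -0.045 -0.179]
 [-0.002 -0.028 -0.157]
 [ 0.026  0.033 -0.138]]
489
[[-0.032 -0.032 -0.161]
 [-0.019 -0.016 -0.153]
 [-0.003  0.029 -0.139]]
scene 552
[[-0.031 -0.026 -0.161]
 [-0.019  0.013 -0.155]
 [ 0.028  0.063 -0.137]]
521
[[-0.031 -0.026 -0.161]
 [-0.02   0.012 -0.155]
 [-0.004  0.064 -0.137]]
```

View pics/pre2.png

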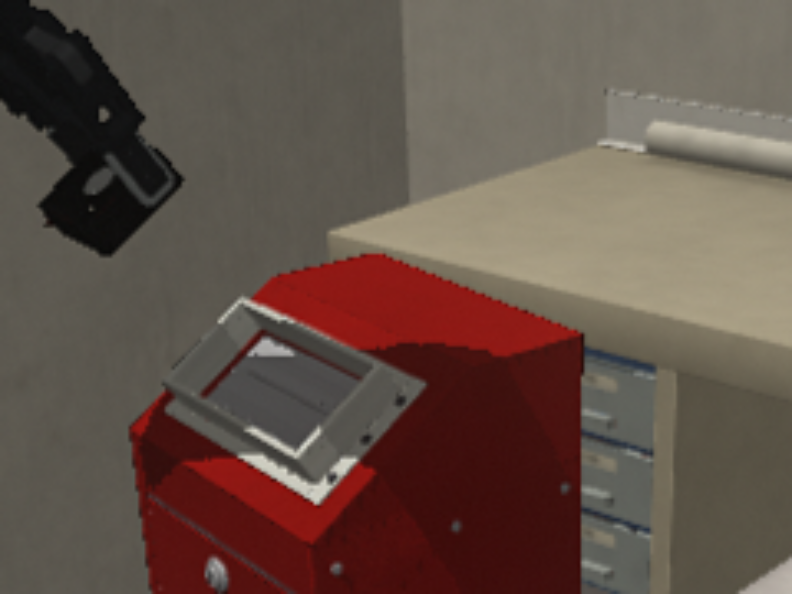

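The fan is held square at crop (110,205), spanning -32 to +28 mm of the ±33 mm mouth. I'll shift it 2 mm upslope and insert.

Run:
```python
from h import *
np.set_printoptions(precision=3,suppress=True)
ok=True
for d,v in ((-.01,.15),(.0,.03),(.01,.03),(.022,.03),(.034,.04),(.05,.05),(.069,.05)):
    arm.move_linear(mp(.015,d),v)
    f=arm.read_force(); F=[f@UP,f@BY,f@IN]
    print(d,np.array(F),arm.read_ee_pos()-mp(.015,d),arm.read_gripper_width(),arm.read_clock())
    if np.linalg.norm(f)>22: print('STOP');ok=False;break
c=cam('scene');save(c,'ins2.png',(160,130,360,280),4)
```

```text
-0.01 [-0.351  0.248  0.435] [-0.     0.     0.001] 0.05912031421326894 27.0
0.0 [0.646 0.58  1.112] [-0. -0. -0.] 0.058363602915603205 27.4833
0.01 [-0.555  0.258  0.435] [-0. -0. -0.] 0.05865089689704944 27.9667
0.022 [-0.686  0.462  1.012] [-0.  0. -0.] 0.058729672370997396 28.5167
0.034 [  0.655  -2.046 -10.24 ] [0.    0.    0.001] 0.05866945192387862 28.9667
0.05 [ -3.752  -1.01  -11.139] [-0.001  0.002 -0.   ] 0.058710390898770115 29.4333
0.069 [-6.399  0.644 -5.397] [-0.003  0.002 -0.002] 0.05901049982326566 29.9667
```

View pics/ins2.png

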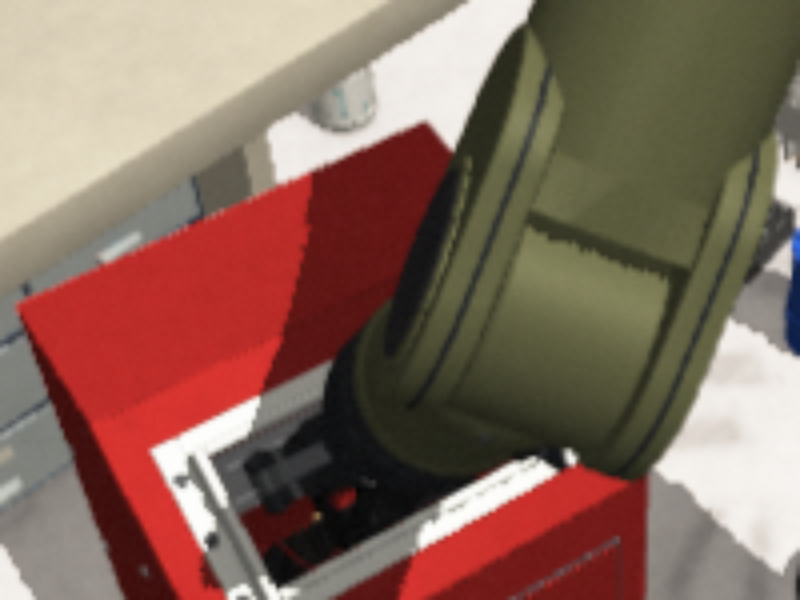

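The fan is inside past the rim (crop 340,520), with the can's gold studs visible on the floor below. I'll release it and check numerically, since all 10 views are used.

Run:
```python
from h import *
np.set_printoptions(precision=3,suppress=True)
def look(t):
    for n in('scene','side'):
        c=cam(n);L=(c['W']-mp(0,0))@np.stack([UP,BY,IN],1)
        m=(L[...,0]<.0)&(L[...,0]>-.031)&(abs(L[...,1])<.07)&(L[...,2]>.0)&(L[...,2]<.4); q=L[m]
        print(t,n,len(q),np.histogram(q[:,2],[0,.02,.04,.06,.08,.1,.15,.2,.3,.4])[0])
look('held')
arm.gripper_to(.076)
arm.sleep(1.2)
look('released')
f=arm.read_force();print(np.array([f@UP,f@BY,f@IN]),arm.read_clock())
```

```text
held scene 543 [  8   0 180  59   0   0   0 296   0]
held side 191 [ 56  16 106  13   0   0   0   0   0]
released scene 463 [ 10   0   0  90 113   0   0 250   0]
released side 145 [48 15  8 62 12  0  0  0  0]
[-8.224  3.058 -3.026] 31.7333
```

Run:
```python
from h import *
np.set_printoptions(precision=3,suppress=True)
for n in('scene','side'):
    c=cam(n);L=(c['W']-mp(0,0))@np.stack([UP,BY,IN],1);p=c['pixels']
    m=(L[...,0]<.045)&(L[...,0]>-.033)&(abs(L[...,1])<.072)&(L[...,2]>.04)&(L[...,2]<.13); q=L[m];col=p[m]
    i=np.lexsort((q[:,0],np.round(q[:,1]/.01)))[::max(1,len(q)//45)]
    for a,b in zip(q[i],col[i]): print(a,b)
    print()
```

```text
[-0.015 -0.001  0.087] [36 37 37]
[-0.011  0.001  0.086] [64 63 64]
[-0.013  0.007  0.085] [86 85 83]
[-0.01   0.009  0.081] [82 82 83]
[-0.008  0.005  0.079] [61 61 63]
[0.001 0.011 0.075] [25 25 26]
[-0.013  0.022  0.088] [88 86 88]
[-0.011  0.024  0.081] [86 85 85]
[-0.007  0.019  0.076] [77 76 77]
[0.033 0.02  0.049] [81 74 74]
[-0.015  0.031  0.088] [63 63 63]
[-0.011  0.026  0.084] [85 83 83]
[-0.009  0.034  0.081] [85 84 84]
[-0.007  0.032  0.078] [107 104 104]
[-0.004  0.032  0.077] [100  99  98]
[0.005 0.031 0.071] [60 60 60]
[0.029 0.033 0.049] [66 67 67]
[0.032 0.027 0.049] [80 79 80]
[0.034 0.033 0.043] [81 72 70]
[-0.013  0.035  0.086] [86 85 86]
[-0.01   0.041  0.084] [84 82 84]
[-0.008  0.038  0.077] [99 97 96]
[-0.005  0.039  0.078] [98 96 98]
[-0.003  0.036  0.077] [57 55 55]
[0.027 0.042 0.052] [80 81 79]
[0.03  0.043 0.049] [85 83 83]
[0.032 0.04  0.046] [87 87 87]
[0.034 0.041 0.047] [81 72 70]
[-0.013  0.048  0.086] [87 86 87]
[-0.01   0.049  0.083] [84 81 83]
[-0.007  0.051  0.08 ] [100  99  99]
[-0.005  0.051  0.08 ] [96 96 95]
[-0.001  0.046  0.078] [46 46 48]
[... 1533 characters left out ...]
 16 16]
[0.012 0.037 0.064] [67 65 64]
[0.013 0.045 0.063] [66 64 63]
[0.014 0.042 0.063] [68 66 65]
[-0.009  0.053  0.078] [64 63 62]
[-0.007  0.049  0.076] [75 73 72]
[-0.002  0.049  0.074] [64 62 62]
[-0.001  0.046  0.074] [65 62 62]
[-0.     0.054  0.072] [65 64 62]
[0.002 0.051 0.07 ] [65 63 63]
[0.006 0.053 0.068] [66 63 63]
[0.008 0.051 0.067] [66 63 62]
[0.013 0.05  0.065] [45 42 41]
[-0.009  0.055  0.076] [59 57 57]
[-0.005  0.06   0.076] [67 64 64]
[-0.003  0.063  0.076] [65 63 62]
[-0.001  0.059  0.074] [65 63 62]
[0.002 0.056 0.072] [65 63 63]
[-0.011  0.072  0.082] [151 150 141]
[-0.008  0.069  0.08 ] [61 59 60]
[-0.005  0.071  0.078] [65 64 63]
[-0.001  0.066  0.073] [65 62 62]
```

What remains is one grey plane across the full width at about 45°, which is the flap. The fan has dropped. I'll withdraw and check the flap.

Run:
```python
from h import *
np.set_printoptions(precision=3,suppress=True)
arm.move_linear(mp(.006,.06),.08)
arm.move_linear(mp(0,-.16),.15)
q=arm.read_joint_pos(); q[0]-=.9; arm.move_joints(q)
arm.sleep(.5)
for n in('scene','side'):
    c=cam(n);L=(c['W']-mp(0,0))@np.stack([UP,BY,IN],1);p=c['pixels']
    m=(abs(L[...,0])<.03)&(abs(L[...,1])<.07)&(L[...,2]>-.1)&(L[...,2]<.2);print(n,m.sum(),np.percentile(L[m][:,2],[1,50,99]))
    old=np.load(n+'.npz'); d=(np.abs(c['pixels'].astype(int)-old['p']).max(2)>90).astype(np.uint8)
    _,_,st,ce=cv2.connectedComponentsWithStats(cv2.morphologyEx(d,cv2.MORPH_OPEN,np.ones((3,3))))
    print([(s[4],k.round().tolist()) for s,k in zip(st[1:],ce[1:]) if s[4]>40])
print(arm.read_ee_pos(),arm.read_force(),arm.read_clock())
```

```text
scene 2408 [0.029 0.033 0.037]
[(np.int32(747), [630.0, 27.0]), (np.int32(69), [613.0, 76.0]), (np.int32(88), [609.0, 95.0]), (np.int32(78), [602.0, 127.0]), (np.int32(97), [632.0, 128.0]), (np.int32(6448), [590.0, 217.0]), (np.int32(56), [450.0, 143.0]), (np.int32(112), [434.0, 179.0]), (np.int32(5107), [407.0, 259.0]), (np.int32(219), [262.0, 213.0]), (np.int32(946), [336.0, 226.0]), (np.int32(3159), [276.0, 247.0]), (np.int32(1175), [328.0, 308.0]), (np.int32(461), [353.0, 315.0]), (np.int32(792), [372.0, 324.0]), (np.int32(2406), [246.0, 373.0]), (np.int32(93), [395.0, 377.0])]
side 767 [0.029 0.032 0.035]
[(np.int32(77), [250.0, 145.0]), (np.int32(139), [241.0, 161.0]), (np.int32(442), [202.0, 234.0]), (np.int32(287), [143.0, 249.0]), (np.int32(1138), [351.0, 264.0]), (np.int32(140), [282.0, 267.0]), (np.int32(421), [244.0, 275.0]), (np.int32(295), [239.0, 295.0]), (np.int32(759), [229.0, 311.0]), (np.int32(8436), [329.0, 345.0]), (np.int32(74), [159.0, 329.0]), (np.int32(457), [631.0, 388.0]), (np.int32(141), [564.0, 392.0]), (np.int32(44), [580.0, 394.0])]
[0.111 0.435 0.393] [0.35  0.536 0.746] 35.7833
```

```bash
python3 -c "
from bench import arm
print(arm.close_job())"
```

```text
the job is handed in; nothing more can be done
None
```

I posted the capacitor and then the fan through the mouth of the reject box, with the flap held open by the fingers for each drop and measured shut afterwards, and handed the job in at about 36 s; I saw no bystander move, though my last check was a numeric image comparison blurred by shadows and the arm.

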